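Load a flanged spindle cartridge into the sloped setting stand

ROBOT

A 7-joint arm with a two-finger parallel gripper is mounted at the origin on a cart in front of the work surface, level with it; the furniture and walls round the work are solid. World frame = base frame: x ahead of the robot, y to its left, z up, the work surface at z = 0. Lengths are in mm, angles in rad, forces in N, time in s.
With the tool pointing down it reaches from about 400 to 875 mm from the base axis. Payload 19.3 kg.
Tool frame: the origin (TCP) lies at the very end of the fingers, on their centre line; the grasp point (between the pads) lies 19 mm behind it (grip_point_offset is the z of the grasp point in the tool frame, in mm); z points along the fingers, x is the direction in which the jaws open and shut, and the axes are right-handed (so a half turn about z gives the same grasp; the last joint's range is limited). The gripper opens to 85 mm and grips with 20 to 120 N. Pads are 22 mm wide; open, the fingers measure 114 mm over their backs; the gripper's body (76 mm by 85 mm) begins 54 mm behind the grasp point. The pads swing forward as they close: fully open they stand 13 mm farther back than shut.
Start: joints at [1.14, 0.521, -0.036, 1.599, 0.021, 1.021, -0.113], TCP at [220.611, -584.76, 197.091] pointing down, gripper open.
Joint ranges: [-2.91, 2.91], [-0.3, 2.13], [-1.5, 1.42], [0.17, 2.43], [-1.26, 4.41], [0.16, 1.93], [-2.52, 2.52]. Speed limits (rad/s): [1.89, 1.89, 2.39, 2.39, 3.01, 3.01, 3.01].

INTERFACE

Orientations are given as a 3x3 rotation matrix whose columns are the frame's x, y, z axes.
In Python, from workcell import movep, movel, goto_joints, open_gripper, clamp, wait, inverse_kinematics, read_state, camera, PlanningError, finish_job, grip_point_offset gives the robot as it stands. Calls block until the motion is done:
- movep(position, orientation): joint-space move of the TCP to a pose.
- movel(position, frame=None, max_speed=150, guard=None): straight line of the TCP; frame=None keeps the orientation; max_speed is the mean speed in mm/s. With guard (N) it stops when the force on the tool has changed by that much, and returns True; else False.
- goto_joints(angles): joint-space move.
- open_gripper() and clamp(): open the fingers fully, or close them until they stop; the grip force is fixed at half the most.
- wait(seconds).
- inverse_kinematics(position, orientation): joint angles nearest the present ones, or None.
- read_state(): the state.
- camera(name): name is "side" or "top"; returns a dict with "image" (384x512x3 uint8, blue, green, red), "range_z" (384x512 float32, mm along the optical axis (not along the pixel's ray), 0 where there is no reading), "fx", "fy", "cx", "cy" (pixels), "dist_coeffs" ([k1, k2, p1, p2, k3] as OpenCV has them; the pictures are not rectified), "cam_to_world" (4x4, takes a point from camera to world coordinates). Camera axes: x right, y up, looking along -z (the intrinsics and any distortion apply to the point x, -y, -z); pixel columns grow to the right and rows downward; lengths in mm; the calibration is good to about 2 mm. A picture is of the moment at which its call begins.
A pose or a line that the arm cannot do raises PlanningError and nothing moves.
- finish_job(): hands the job in, once; it reports no verdict.
The state is a dict: "time": time; "qpos": joint angles; "qvel": joint speeds; "joint_efforts": joint torques, N m; "eef_pos": TCP position; "tool_rot": TCP orientation; "ft_force": force on the tool from outside, world axes, zero at the start; "torque": the same for the moment, N m; "finger_gap": finger opening in mm.
Only numpy, scipy, OpenCV 4.12 (cv2) and the standard library are available. Lean on these libraries where they do the work, as an engineer would, in place of code of your own. Each camera call takes 0.05 s, during which the arm holds its last target.

TASK

Take the steel cartridge that has a wide flange at its foot (not the plain sleeve of the same size) and slide it, flange behind the slotted plate, into the sloped stand from the slot's open upper end until it is fully home at the bottom of the slot, then let go of it. Leave the plain sleeve, the aluminium housing and the clamp blocks where they are.

Things in the scene. Friction and masses are not known exactly. Their poses are not given: they have to be found in the camera images.
- cartridge: Loose solid steel cartridge standing upright on its flange: round barrel 40 mm in diameter, 90 mm long in all, with a round flange 62 mm in diameter and 6 mm thick at its foot; 0.2 to 0.45 kg. Origin: centre of the flange's underside; z along the barrel, away from the flange. It is round: its yaw does not matter.
- slot_seat: Fixed seat sloped 30 degrees: backing plate 110 mm wide under a dark slotted plate. Origin: on the backing plate's upper face, 60 mm above the bench, where the centre of the flange's underside lies when home. z: square out of the plates, up and leaning 30 degrees to the robot's right; x: up the slope, to the robot's left, turned by up to 22 degrees; y: across. The backing plate spans x -48 to +80 mm; the end past +40 is a bare ledge.
- slot_mouth (a point): Centre of the slot's open upper end, at x +40, z 14 mm of the seat; axes as the seat's. The slotted plate spans seat x -48 to +40 and z 11 to 17 mm: 11 mm gap for the flange behind it. Slot 46 mm wide with flared mouth, closed end at x -20 mm, where it stops a 40 mm barrel at x = 0. Spacer strips close the gap's sides, 78 mm apart. The barrel then sticks out along z; gravity and friction keep it.
- stand: The fixed stand that carries the seat: dark base plate 135 x 130 mm and 12 mm thick with posts. Origin on the bench, 60 mm straight below the seat's origin; its x runs level under the slope's rise. It cannot move.
- plain_sleeve: Loose steel sleeve like the cartridge but without a flange: 40 mm in diameter, 90 mm tall, upright. Origin: centre of its underside. To be left alone.
- housing: Loose cast aluminium housing half, 60 x 110 x 28 mm, lying near the bench's front edge. Origin: centre of its underside. To be left alone.
- block_a: Loose dark clamp block with a steel clip, 24 x 60 x 29 mm, behind the work. Origin: centre of its underside. To be left alone.
- block_b: Loose dark clamp block with a steel clip, 24 x 63 x 28 mm, behind the work. Origin: centre of its underside. To be left alone.

How it is judged (in metres and radians):
At the end, for the whole second after the job is handed in: The cartridge's flange lies in the gap behind the slotted plate, its underside centre within 6 mm of the home point along and across the slot and between 3 mm below and 8 mm above the backing plate's face; its axis is within 0.14 rad (8 degrees) of square to the plate; it is at rest and released (x of cartridge in the frame of slot_seat between -0.006 and 0.006 m and y of cartridge in the frame of slot_seat between -0.006 and 0.006 m and z of cartridge in the frame of slot_seat between -0.003 and 0.008 m and angle between the z axis of cartridge and the z axis of slot_seat, either way round below 0.14 rad and linear speed of cartridge below 0.02 m/s and angular speed of cartridge below 0.2 rad/s); the robot touches nothing.
It fails at once if the plain sleeve is moved more than 30 mm (distance of plain_sleeve from where it was at the start of the episode above 0.03 m).
It fails at once if the plain sleeve is knocked over (angle between plain_sleeve's own z axis and vertical above 0.5 rad).
It fails at once if the housing is moved more than 30 mm (distance of housing from where it was at the start of the episode above 0.03 m).
It fails at once if a clamp block is moved more than 30 mm (distance of block_a from where it was at the start of the episode above 0.03 m).
It fails at once if a clamp block is moved more than 30 mm (distance of block_b from where it was at the start of the episode above 0.03 m).
It also fails if it takes over 42 s, if anything falls off the work surface, if the arm or the gripper's body presses on something with over 40 N, if the wrist force passes 120 N, or if a joint passes its speed limit or range.

## Working session

There is one attempt and no reset: what is moved stays moved. The work goes in short steps, each a Python script; the robot and the scene stay as the last script left them, time stands still between calls to the robot, and variables do not carry over. Pictures are saved under pics/ and viewed, and the job is handed in when it is done.

```bash
ls; mkdir -p pics
python3 - <<'E'
from workcell import *
import cv2,numpy as np,pickle
s=read_state();print(s['time'],s['eef_pos'],s['finger_gap'],grip_point_offset)
for n in("side","top"):
    c=camera(n);cv2.imwrite(f"pics/{n}0.png",c["image"]);pickle.dump(c,open(f"{n}0.pkl","wb"))
    print(n,c["fx"],c["cx"],c["cy"],c["dist_coeffs"],np.round(c["cam_to_world"],3).tolist())
E
```

```text
pics
0.0 [ 220.47563313 -584.42826939  196.52764564] 85.7222999582733 -18.700000000000003
side 490.86880652983723 245.74003289593168 190.00291813011495 [0.02520383 0.         0.         0.         0.        ] [[-0.824, 0.371, -0.428, 142.495], [-0.566, -0.518, 0.642, 820.037], [0.016, 0.771, 0.637, 801.907], [0.0, 0.0, 0.0, 1.0]]
top 389.8751689968535 251.9029688122588 184.13244008486635 [-0.08987652  0.          0.          0.          0.        ] [[-0.023, 0.989, -0.145, 463.48], [-1.0, -0.025, -0.017, 113.133], [-0.021, 0.145, 0.989, 1009.345], [0.0, 0.0, 0.0, 1.0]]
```

View pics/side0.png

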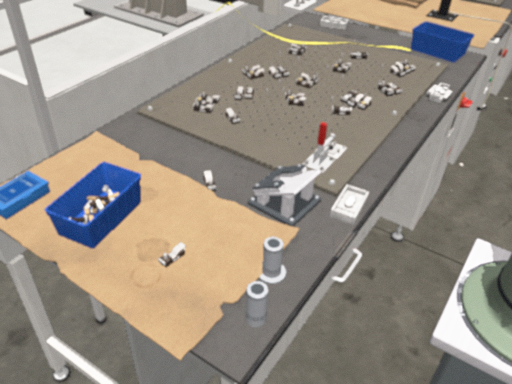

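View pics/top0.png

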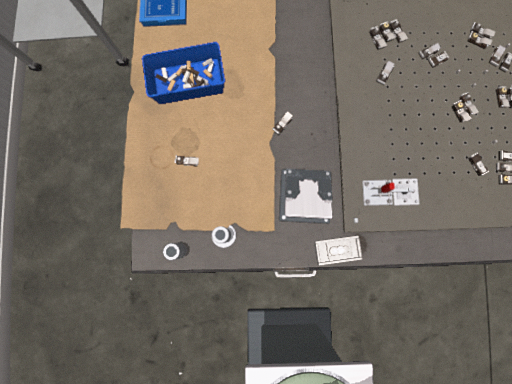

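Side view: the flanged cartridge is at about (273,258), the plain sleeve at (257,302) and the stand at (285,195). Top view: cartridge (223,235), sleeve (172,251), stand (306,195). Next I'll zoom in and use the depth.

```bash
cat > h.py <<'E'
import numpy as np,cv2,pickle
def cloud(c):
    h,w=c["range_z"].shape
    K=np.array([[c["fx"],0,c["cx"]],[0,c["fy"],c["cy"]],[0,0,1.]])
    u,v=np.meshgrid(np.arange(w),np.arange(h))
    p=cv2.undistortPoints(np.stack([u,v],-1).reshape(-1,1,2).astype(np.float64),K,np.array(c["dist_coeffs"])).reshape(h,w,2)
    z=c["range_z"].astype(float)
    P=np.stack([p[...,0]*z,-p[...,1]*z,-z],-1)
    M=np.array(c["cam_to_world"]);P=P@M[:3,:3].T+M[:3,3];P[z==0]=np.nan
    return P
def load(n): return pickle.load(open(n+".pkl","rb"))
E
python3 - <<'E'
from h import *
for n,(x0,y0,x1,y1) in dict(side=(230,120,360,320),top=(150,150,370,280)).items():
    c=load(n+"0");im=c["image"][y0:y1,x0:x1];k=min(800//(x1-x0),600//(y1-y0))
    cv2.imwrite(f"pics/{n}0z.png",cv2.resize(im,None,fx=k,fy=k,interpolation=cv2.INTER_CUBIC))
    print(n,k)
P=cloud(load("top0"));S=cloud(load("side0"))
np.set_printoptions(suppress=True,precision=0,linewidth=200)
for v in range(165,226,6):
    print(v,[tuple(np.round(P[v,u]).tolist()) for u in range(280,336,8)])
for nm,A in(("top",P),("side",S)):
    m=(A[...,2]>80)&(A[...,2]<100)&(A[...,0]>300)&(A[...,0]<520)&(A[...,1]>100)
    k,l,st,ce=cv2.connectedComponentsWithStats(m.astype(np.uint8))
    for i in range(1,k):
        if st[i,4]>15:
            q=A[l==i];print(nm,ce[i],st[i,4],np.nanmedian(q,0),np.nanmin(q,0),np.nanmax(q,0))
E
```

```text
side 3
top 3
165 [(660.0, 56.0, 3.0), (660.0, 35.0, -1.0), (660.0, 13.0, -2.0), (659.0, -8.0, -1.0), (658.0, -29.0, -1.0), (658.0, -50.0, -1.0), (657.0, -71.0, 0.0)]
171 [(644.0, 56.0, 2.0), (633.0, 40.0, 63.0), (634.0, 19.0, 54.0), (633.0, -0.0, 54.0), (633.0, -20.0, 53.0), (633.0, -41.0, 51.0), (632.0, -61.0, 52.0)]
177 [(628.0, 57.0, 2.0), (617.0, 41.0, 68.0), (617.0, 21.0, 65.0), (617.0, 1.0, 61.0), (616.0, -18.0, 63.0), (616.0, -38.0, 63.0), (616.0, -58.0, 61.0)]
183 [(612.0, 58.0, 5.0), (601.0, 42.0, 77.0), (601.0, 22.0, 73.0), (604.0, 0.0, 50.0), (603.0, -20.0, 50.0), (599.0, -36.0, 74.0), (599.0, -56.0, 69.0)]
189 [(596.0, 58.0, 9.0), (585.0, 43.0, 86.0), (585.0, 24.0, 83.0), (587.0, 3.0, 64.0), (587.0, -18.0, 59.0), (583.0, -33.0, 83.0), (583.0, -53.0, 82.0)]
195 [(580.0, 59.0, 12.0), (570.0, 44.0, 92.0), (569.0, 25.0, 90.0), (571.0, 4.0, 71.0), (571.0, -15.0, 71.0), (568.0, -32.0, 89.0), (567.0, -50.0, 93.0)]
201 [(564.0, 60.0, 15.0), (556.0, 44.0, 84.0), (556.0, 25.0, 82.0), (556.0, 6.0, 79.0), (556.0, -14.0, 76.0), (555.0, -33.0, 76.0), (553.0, -50.0, 88.0)]
207 [(549.0, 
[... 185 characters left out ...]
), (526.0, 27.0, 96.0), (526.0, 9.0, 99.0), (526.0, -10.0, 95.0), (525.0, -29.0, 96.0), (524.0, -47.0, 97.0)]
219 [(518.0, 61.0, 9.0), (517.0, 41.0, 16.0), (517.0, 20.0, 11.0), (516.0, -0.0, 14.0), (516.0, -21.0, 13.0), (515.0, -41.0, 12.0), (515.0, -61.0, 14.0)]
225 [(503.0, 61.0, 1.0), (503.0, 40.0, -2.0), (502.0, 19.0, -2.0), (502.0, -1.0, 1.0), (501.0, -22.0, 1.0), (500.0, -42.0, 2.0), (500.0, -63.0, -1.0)]
top [220. 234.] 212 [482. 207.  90.] [463. 188.  82.] [498. 226.  95.]
top [171. 251.] 238 [444. 322.  90.] [425. 303.  81.] [463. 343.  95.]
side [273. 245.] 261 [480. 212.  88.] [462. 190.  80.] [501. 231.  93.]
side [257. 291.] 342 [442. 328.  88.] [424. 305.  80.] [463. 345.  92.]
```

View pics/side0z.png

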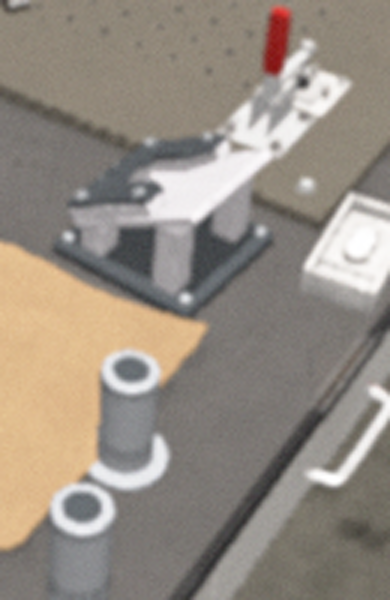

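View pics/top0z.png

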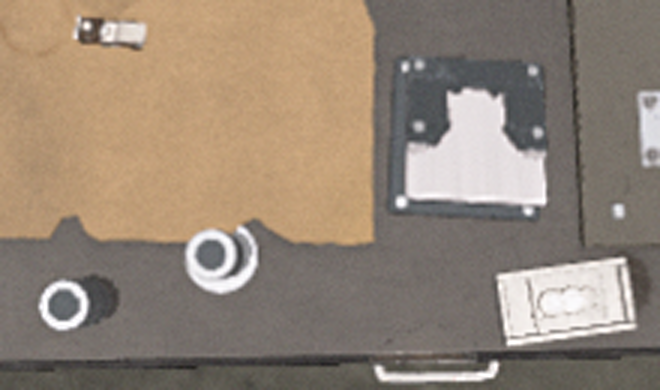

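```bash
cat >> h.py <<'E'
def rays(c,px):
    K=np.array([[c["fx"],0,c["cx"]],[0,c["fy"],c["cy"]],[0,0,1.]])
    p=cv2.undistortPoints(np.asarray(px,float).reshape(-1,1,2),K,np.array(c["dist_coeffs"])).reshape(-1,2)
    M=np.array(c["cam_to_world"]);d=np.c_[p[:,0],-p[:,1],-np.ones(len(p))]@M[:3,:3].T
    return M[:3,3],d
def onplane(c,px,p0,n):
    o,d=rays(c,px);t=((p0-o)@n)/(d@n);return o+t[:,None]*d
def seat(yaw,xy):   # yaw: heading of horizontal part of seat x
    h=np.array([np.cos(yaw),np.sin(yaw),0]);zz=np.array([0,0,1.])
    x=h*np.cos(np.pi/6)+zz*.5;z=-h*.5+zz*np.cos(np.pi/6);y=np.cross(z,x)
    return np.c_[x,y,z],np.array([xy[0],xy[1],60.])
E
cat > fit.py <<'E'
from h import *
np.set_printoptions(suppress=True,precision=2)
for n in("top","side"):
    c=load(n+"0");P=cloud(c);hsv=cv2.cvtColor(c["image"],cv2.COLOR_BGR2HSV)
    box=(P[...,0]>505)&(P[...,0]<655)&(P[...,1]>-85)&(P[...,1]<70)&(P[...,2]>40)&(P[...,2]<115)
    light=box&(hsv[...,2]>150);dark=box&(hsv[...,2]<110)
    print(n,light.sum(),dark.sum())
    for nm,m in(("light",light),("dark",dark)):
        q=P[cv2.erode(m.astype(np.uint8),np.ones((3,3)))>0]
        for _ in range(4):
            A=np.c_[q[:,:2],np.ones(len(q))];co=np.linalg.lstsq(A,q[:,2],rcond=None)[0];r=q[:,2]-A@co
            q=q[np.abs(r)<max(2.5*np.std(r),1)]
        print(nm,len(q),"slope deg",np.degrees(np.arctan(np.hypot(*co[:2]))),"uphill heading",np.degrees(np.arctan2(co[1],co[0])),"std",r.std(),q.mean(0))
    cv2.imwrite(f"pics/{n}_mask.png",cv2.resize((light*255+dark*120).astype(np.uint8)[120:240,220:380],None,fx=4,fy=4,interpolation=cv2.INTER_NEAREST))
    for g in ((482,208),(443,325)):
        m=(np.hypot(P[...,0]-g[0],P[...,1]-g[1])<32)&(P[...,2]>78)&(hsv[...,2]>170)
        px=np.argwhere(m)[:,::-1].astype(np.float32)
        hull=cv2.convexHull(px);q=onplane(c,hull,np.array([0,0,90.]),np.array([0,0,1.]))[:,:2]
        ce,r=cv2.minEnclosingCircle(q.astype(np.float32));print("ring",len(px),ce,"r",r)
E
python3 fit.py
```

```text
top 1263 855
light 1014 slope deg 29.85361010282334 uphill heading 175.18273852736948 std 1.4874360997912672 [551.71  -3.44  81.22]
dark 547 slope deg 29.88765096233665 uphill heading 175.57176459233492 std 1.3128691550204175 [604.03  -6.58  70.69]
ring 130 (481.4418640136719, 206.9409942626953) r 19.4622745513916
ring 120 (443.9620361328125, 323.888916015625) r 19.153114318847656
side 1019 333
light 578 slope deg 28.074826048342416 uphill heading 175.88763637893823 std 3.133490500412516 [553.47   7.46  79.77]
dark 148 slope deg 31.228539675598785 uphill heading 177.20161108434357 std 0.9749963722697661 [604.04  -4.83  69.32]
ring 144 (480.1596984863281, 211.53353881835938) r 19.988967895507812
ring 190 (442.35931396484375, 326.8463439941406) r 19.794343948364258
```

The depth shows a 30° slope rising towards the robot (heading about 175.5°), not to its left as the text says. Both cameras agree on this, so I go by the measurement. Next I'll locate the seat from its edges.

```bash
cat > fit2.py <<'E'
from h import *
np.set_printoptions(suppress=True,precision=1,linewidth=180)
yaw=np.radians(175.5)
R,o=seat(yaw,(590,-5))
for n in("top","side"):
    c=load(n+"0");P=cloud(c);v=cv2.GaussianBlur(cv2.cvtColor(c["image"],cv2.COLOR_BGR2GRAY),(0,0),.6).astype(np.float32)
    u,w=np.meshgrid(np.arange(512),np.arange(384))
    M=np.array(c["cam_to_world"]);K=np.array([[c["fx"],0,c["cx"]],[0,c["fy"],c["cy"]],[0,0,1.]])
    def proj(p):
        q=(p-M[:3,3])@M[:3,:3];q=q*[1,-1,-1]
        return cv2.projectPoints(q.reshape(-1,1,3),np.zeros(3),np.zeros(3),K,np.array(c["dist_coeffs"]))[0].reshape(-1,2)
    def scan(kind,fixed,z,rng):
        t=np.arange(*rng,.5)
        s=np.array([[fixed,a,z] if kind=='y' else [a,fixed,z] for a in t]);px=proj(o+s@R.T).astype(np.float32)
        val=cv2.remap(v,px[:,0].reshape(1,-1),px[:,1].reshape(1,-1),cv2.INTER_LINEAR)[0]
        g=np.gradient(cv2.GaussianBlur(val.reshape(1,-1),(0,0),2)[0]);return t[g.argmax()],round(float(g.max()),1),t[g.argmin()],round(float(g.min()),1)
    print(n,"ledge sides y (expect +-55 rel) at x=",)
    for x in(50,58,66,74): print(" x",x,scan('y',x,0,(-75,75)))
    print(" ledge end x (80)");
    for y in(-40,-20,0,20,40): print(" y",y,scan('x',y,0,(60,100)))
    print(" slot sides at z17 (+-23)")
    for x in(-10,-5,0,5,10,15,20): print(" x",x,scan('y',x,17,(-45,45)))
    print(" slot end x at z17 (-20)")
    for y in(-8,-4,0,4,8): print(" y",y,scan('x',y,17,(-40,5)))
    print(" plate mouth edge x at z17 (40)")
    for y in(-45,-38,38,45): print(" y",y,scan('x',y,17,(20,60)))
    if n=="top":
        print(" plate low end x z17 (-48)")
        for y in(-30,0,30): print(" y",y,scan('x',y,17,(-65,-30)))
E
python3 fit2.py
```

```text
top ledge sides y (expect +-55 rel) at x=
 x 50 (np.float64(-54.0), 10.5, np.float64(55.5), -11.0)
 x 58 (np.float64(-54.0), 11.1, np.float64(56.5), -11.0)
 x 66 (np.float64(-54.0), 11.6, np.float64(56.5), -13.1)
 x 74 (np.float64(-54.0), 11.5, np.float64(56.0), -13.9)
 ledge end x (80)
 y -40 (np.float64(78.0), 1.3, np.float64(86.0), -11.6)
 y -20 (np.float64(76.5), 0.7, np.float64(85.0), -9.6)
 y 0 (np.float64(78.5), 1.3, np.float64(86.0), -11.4)
 y 20 (np.float64(77.0), 0.8, np.float64(84.5), -9.6)
 y 40 (np.float64(89.5), 2.3, np.float64(95.5), -10.5)
 slot sides at z17 (+-23)
 x -10 (np.float64(-10.0), 10.2, np.float64(12.5), -8.0)
 x -5 (np.float64(-22.5), 13.0, np.float64(23.5), -10.2)
 x 0 (np.float64(-22.0), 14.2, np.float64(23.5), -11.6)
 x 5 (np.float64(-22.0), 13.1, np.float64(24.0), -12.9)
 x 10 (np.float64(-21.5), 11.6, np.float64(24.0), -13.7)
 x 15 (np.float64(-21.5), 11.5, np.float64(23.5), -13.2)
 x 20 (np.float64(-20.5), 11.2, np.float64(23.0), -12.5)
 slot end x at z17 (-20)
 y -8 (np.float64(-13.5), 8.5, np.float64(-27.5), -0.4)
 y -4 (np.float64(-13.5), 9.2, np.
[... 1432 characters left out ...]
np.float64(-29.5), 2.2, np.float64(12.0), -2.5)
 x 15 (np.float64(-17.5), 2.9, np.float64(-7.5), -2.9)
 x 20 (np.float64(-22.5), 4.5, np.float64(-9.0), -3.5)
 slot end x at z17 (-20)
 y -8 (np.float64(-7.5), 1.9, np.float64(-37.5), -0.8)
 y -4 (np.float64(2.5), 1.6, np.float64(-38.0), -0.5)
 y 0 (np.float64(2.0), 1.8, np.float64(-30.5), -0.4)
 y 4 (np.float64(0.0), 1.4, np.float64(-34.0), -0.9)
 y 8 (np.float64(2.0), 0.9, np.float64(-37.5), -1.4)
 plate mouth edge x at z17 (40)
 y -45 (np.float64(51.5), 6.4, np.float64(33.5), -4.1)
 y -38 (np.float64(44.5), 6.8, np.float64(27.5), -3.4)
 y 38 (np.float64(50.5), 4.4, np.float64(41.0), -0.8)
 y 45 (np.float64(55.0), 3.5, np.float64(36.0), -2.9)
```

```bash
cat > plan.py <<'E'
from h import *
R,_=seat(np.radians(175.5),(0,0));O=np.array([587.,-4.,60.])
CART=np.array([481.,209.3])
H=35. # TCP height above flange underside
def place_rot(s): # tool x = s*seat y, z=-seat z
    x=s*R[:,1];z=-R[:,2];return np.c_[x,np.cross(z,x),z]
def pick_rot(s):
    x=s*R[:,1]*[1,1,0];x/=np.linalg.norm(x);z=np.array([0,0,-1.]);return np.c_[x,np.cross(z,x),z]
def tcp(x,y,z): return O+R@np.array([x,y,z+H])
E
python3 - <<'E'
from plan import *
from workcell import *
np.set_printoptions(suppress=True,precision=2)
for s in(1,-1):
    print(s)
    for nm,p,r in(("pickhi",[*CART,150],pick_rot(s)),("pick",[*CART,H],pick_rot(s)),("lift",[*CART,200],pick_rot(s)),("pre-hi",tcp(76,0,60),place_rot(s)),("pre",tcp(76,0,2.5),place_rot(s)),("home",tcp(0,0,1),place_rot(s)),("retract",tcp(0,0,100),place_rot(s))):
        print(nm,np.round(p),inverse_kinematics(list(p),r))
E
```

```text
1
pickhi [481. 209. 150.] [-0.06  0.48 -0.62  1.89  0.36  0.88 -2.51]
pick [481. 209.  35.] [-0.3   0.62 -0.3   1.97  0.31  0.59 -2.46]
lift [481. 209. 200.] [ 0.03  0.44 -0.73  1.83  0.34  1.   -2.5 ]
pre-hi [569.  -3. 180.] [-0.01  0.79 -0.08  1.27 -0.02  1.6  -1.73]
pre [540.  -0. 130.] [-0.01  0.79 -0.08  1.4  -0.02  1.46 -1.73]
home [605.  -5.  91.] [-0.02  0.94 -0.05  1.19 -0.03  1.52 -1.71]
retract [654.  -9. 177.] [-0.02  0.96 -0.05  0.93 -0.03  1.77 -1.71]
-1
pickhi [481. 209. 150.] [ 0.32  0.74 -1.27  1.87  0.79  1.15  0.25]
pick [481. 209.  35.] [-0.06  0.68 -0.64  1.96  0.62  0.7   0.41]
lift [481. 209. 200.] [ 0.36  0.69 -1.32  1.82  0.71  1.22  0.31]
pre-hi [569.  -3. 180.] [ 0.35  0.91 -0.81  1.24  0.38  1.71  1.06]
pre [540.  -0. 130.] [ 0.37  0.91 -0.8   1.38  0.39  1.58  1.04]
home [605.  -5.  91.] [ 0.32  1.05 -0.78  1.17  0.46  1.65  1.07]
retract [654.  -9. 177.] [ 0.26  1.05 -0.8   0.9   0.46  1.88  1.13]
```

Run:
```python
from plan import *
from workcell import *
r=pick_rot(-1)
p=[*CART,230]
movep(p,r);print(read_state()["time"],read_state()["eef_pos"])
movel([*CART,H+15],max_speed=150,guard=15)
g=movel([*CART,H],max_speed=60,guard=12);print(g)
s=read_state();print(s["time"],s["eef_pos"],s["ft_force"])
clamp();s=read_state();print(s["time"],s["eef_pos"],s["ft_force"],s["finger_gap"])
c=camera("side");cv2.imwrite("pics/side1.png",cv2.resize(c["image"][150:380,180:380],None,fx=2.6,fy=2.6))
```

```text
3.0417 [481.30051032 208.65927049 229.84667608]
False
4.7917 [480.77733654 209.31358451  34.70178123] [ 0.06154939 -0.27812804  0.29936458]
5.2917 [481.25452699 209.2145644   35.41004208] [-1.11724479 -1.75054456  7.6912456 ] 37.604278788372106
```

View pics/side1.png

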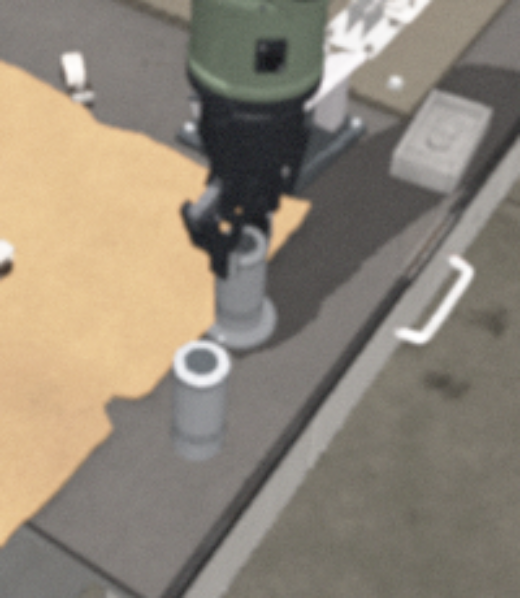

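Run:
```python
from plan import *
from workcell import *
s=read_state();print(s["tool_rot"])
for n,b in(("side",(220,200,320,300)),("top",(170,180,280,280))):
    c=camera(n);pickle.dump(c,open(n+"1.pkl","wb"))
    M=np.array(c["cam_to_world"]);K=np.array([[c["fx"],0,c["cx"]],[0,c["fy"],c["cy"]],[0,0,1.]])
    im=cv2.resize(c["image"][b[1]:b[3],b[0]:b[2]],None,fx=6,fy=6,interpolation=cv2.INTER_CUBIC)
    for p,col in(((481,209,90),(0,0,255)),((481,209,0),(0,255,0)),((481,232,40),(255,0,0)),((481,186,40),(255,0,255))):
        q=(np.array(p)-M[:3,3])@M[:3,:3]*[1,-1,-1]
        u=cv2.projectPoints(q.reshape(1,1,3),np.zeros(3),np.zeros(3),K,np.array(c["dist_coeffs"]))[0].ravel()
        cv2.circle(im,tuple(int(a) for a in (u-b[:2]+.5)*6),5,col,-1)
    cv2.imwrite(f"pics/{n}1b.png",im)
```

```text
[[ 7.86078025e-02  9.96905425e-01  6.22289675e-04]
 [ 9.96905601e-01 -7.86076671e-02 -2.39122445e-04]
 [-1.89465723e-04  6.39160953e-04 -9.99999778e-01]]
```

View pics/side1b.png

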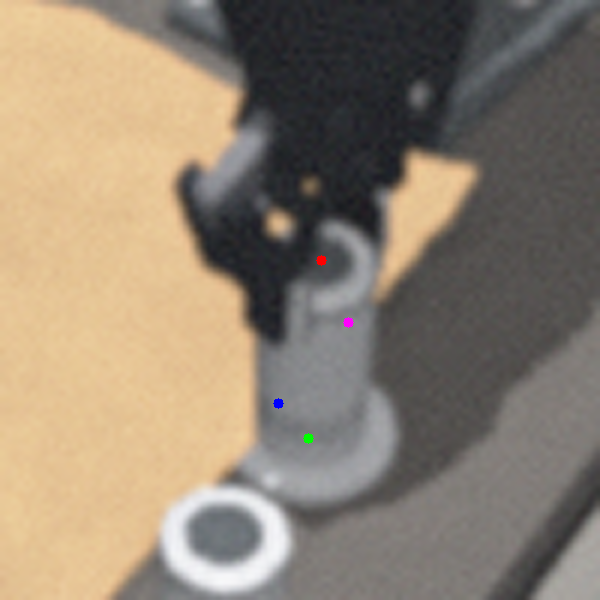

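View pics/top1b.png

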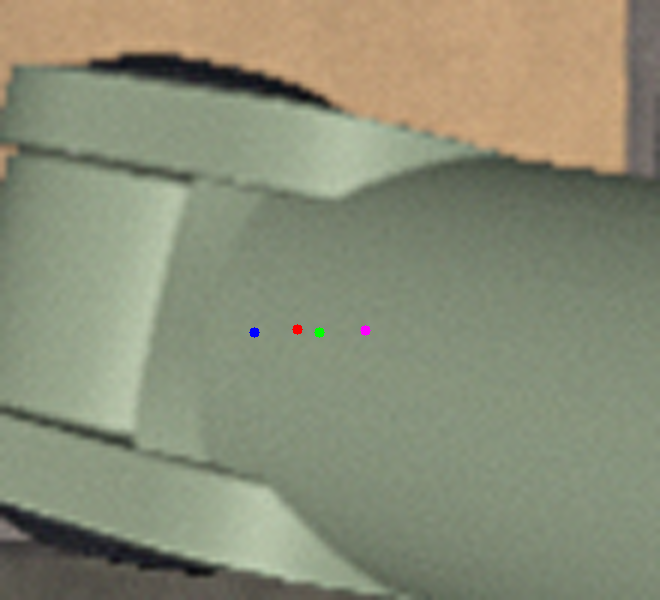

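Run:
```python
from plan import *
P=cloud(load("side1"))
for v in range(246,282,3):
    print(v,[tuple(np.round(P[v,u]).astype(int).tolist()) for u in range(258,286,3)])
c=load("side1")
im=c["image"][225:290,250:295].astype(float);im=np.clip((im-20)*1.6,0,255).astype(np.uint8)
cv2.imwrite("pics/side1c.png",cv2.resize(im,None,fx=9,fy=9,interpolation=cv2.INTER_CUBIC))
```

```text
246 [(485, 260, 123), (474, 267, 135), (474, 256, 126), (475, 244, 115), (471, 239, 113), (478, 214, 87), (472, 212, 90), (468, 207, 88), (464, 202, 85), (492, 134, 12)]
249 [(539, 172, 6), (477, 262, 120), (473, 257, 119), (477, 238, 100), (474, 233, 97), (472, 223, 89), (468, 219, 89), (462, 217, 91), (492, 146, 12), (493, 131, -2)]
252 [(535, 177, 2), (487, 244, 90), (480, 244, 95), (477, 237, 91), (473, 233, 89), (471, 225, 84), (465, 222, 85), (462, 217, 82), (494, 142, -2), (488, 139, -2)]
255 [(529, 185, 4), (488, 242, 79), (481, 243, 85), (476, 239, 84), (473, 233, 80), (469, 226, 77), (465, 222, 76), (462, 214, 71), (489, 150, -2), (484, 145, -4)]
258 [(523, 195, 7), (517, 192, 8), (490, 226, 55), (478, 235, 71), (476, 227, 65), (470, 225, 67), (465, 220, 65), (463, 213, 61), (484, 158, -1), (477, 157, 1)]
261 [(519, 201, 5), (513, 199, 7), (489, 227, 47), (481, 229, 54), (475, 227, 56), (469, 225, 59), (466, 219, 55), (462, 213, 52), (479, 166, -2), (474, 163, -1)]
264 [(514, 209, 6), (507, 207, 9), (488, 228, 40), (480, 230, 47), (475, 226, 47), (469, 224, 49), (464, 221, 49), (462, 211, 42), (476, 171, -5), (469, 170, 0)]
267 [(510, 215, 5), (504, 213, 7), (487, 229, 32), (480, 228, 36), (474, 228, 40), (469, 224, 40), (465, 217, 36), (462, 210, 31), (468, 186, 6), (465, 178, 0)]
270 [(505, 223, 5), (500, 218, 5), (488, 227, 20), (480, 228, 27), (474, 226, 29), (468, 224, 30), (464, 218, 28), (461, 211, 23), (464, 192, 4), (462, 182, -4)]
273 [(500, 230, 5), (495, 226, 6), (486, 230, 15), (481, 226, 15), (473, 226, 20), (467, 224, 22), (465, 216, 16), (462, 207, 10), (459, 199, 4), (454, 196, 4)]
276 [(496, 236, 5), (491, 233, 5), (486, 228, 4), (479, 229, 9), (474, 225, 9), (467, 223, 12), (464, 216, 8), (460, 211, 6), (454, 208, 6), (453, 196, -4)]
279 [(495, 238, -2), (487, 239, 4), (482, 235, 3), (476, 232, 5), (471, 229, 5), (466, 225, 5), (462, 220, 3), (456, 218, 6), (451, 213, 4), (448, 205, -2)]
```

View pics/side1c.png

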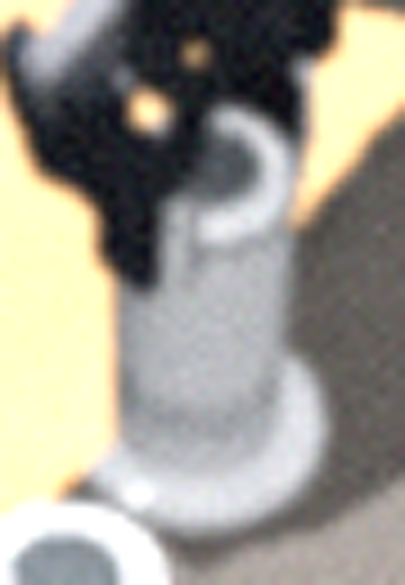

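The depth image puts the fingertips at about z = 68, higher than the TCP reading of 35 suggests, so only the top 20 mm or so of the barrel is gripped. I'll regrasp 12 mm deeper for a firmer hold, using a guard.

```bash
sed -i 's/^H=.*/H=23./' plan.py
python3 - <<'E'
from plan import *
from workcell import *
open_gripper();wait(.1)
s=read_state();print(s["eef_pos"],s["finger_gap"],s["ft_force"])
g=movel([*CART,H],max_speed=40,guard=8);s=read_state();print(g,s["eef_pos"],s["ft_force"])
clamp();s=read_state();print(s["time"],s["eef_pos"],s["ft_force"],s["finger_gap"])
c=camera("side");pickle.dump(c,open("side2.pkl","wb"));im=c["image"][200:300,220:320]
im=np.clip((im.astype(float)-20)*1.6,0,255).astype(np.uint8)
movel([*CART,120],max_speed=120)
s=read_state();print(s["time"],s["eef_pos"],s["ft_force"],s["finger_gap"])
c=camera("side");pickle.dump(c,open("side3.pkl","wb"));im2=c["image"][170:270,220:320]
im2=np.clip((im2.astype(float)-20)*1.6,0,255).astype(np.uint8)
cv2.imwrite("pics/side2.png",cv2.resize(np.hstack([im,im2]),None,fx=4,fy=4,interpolation=cv2.INTER_CUBIC))
E
```

```text
[480.97409259 209.30610746  34.98412992] 85.30238211876991 [-0.20800653  1.00311241  0.39946892]
False [480.80531415 209.33972866  22.76038848] [-0.44481833 -0.60861829  0.5371992 ]
7.0083 [481.147258   209.29047914  23.25330092] [ 0.03189312 -1.37098431  5.49767001] 38.28224633994857
8.0167 [480.72077514 208.9781666  119.31455198] [ 0.05918087  0.25021599 -3.37571199] 38.38997213774016
```

View pics/side2.png

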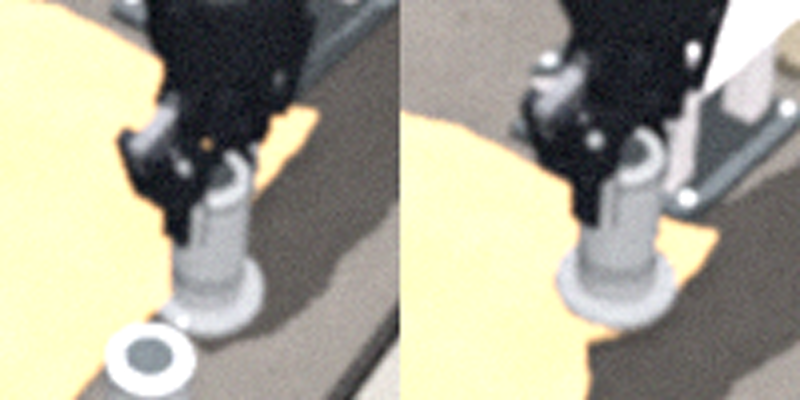

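Run:
```python
from plan import *
from workcell import *
movel([*CART,200],max_speed=150)
movep(list(tcp(80,0,60)),place_rot(-1))
movel(list(tcp(78,0,15)),max_speed=100,guard=15)
s=read_state();print(s["time"],s["eef_pos"],tcp(78,0,15),s["ft_force"],s["finger_gap"])
ims=[]
for n,b in(("side",(240,120,340,220)),("top",(250,140,350,240))):
    c=camera(n);pickle.dump(c,open(n+"4.pkl","wb"));im=c["image"][b[1]:b[3],b[0]:b[2]]
    ims.append(np.clip((im.astype(float)-10)*1.3,0,255).astype(np.uint8))
cv2.imwrite("pics/pre4.png",cv2.resize(np.hstack(ims),None,fx=4,fy=4,interpolation=cv2.INTER_CUBIC))
```

```text
10.3 [5.38915121e+02 3.70340270e-02 1.32506575e+02] [ 5.38599682e+02 -1.90812354e-01  1.31908965e+02] [-0.23892091 -0.2213134  -1.91108598] 38.63056699341706
```

View pics/pre4.png

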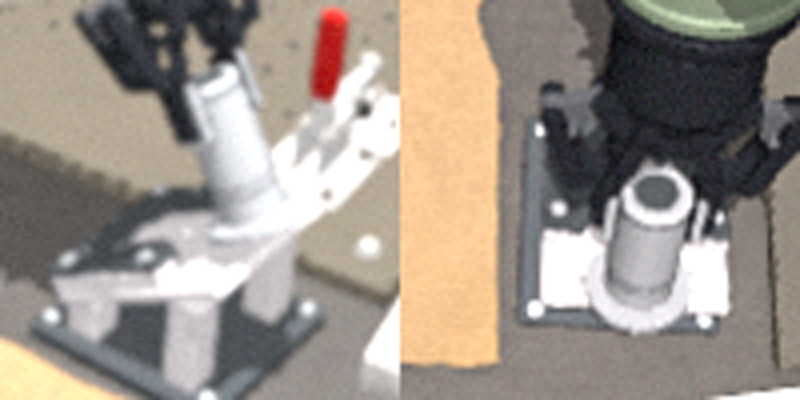

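Run:
```python
from plan import *
np.set_printoptions(suppress=True,precision=1,linewidth=180)
for n in("top","side"):
    c=load(n+"4");P=cloud(c);Q=(P-O)@R  # seat coords
    hsv=cv2.cvtColor(c["image"],cv2.COLOR_BGR2HSV)
    m=(np.abs(Q[...,2]-105)<10)&(np.abs(Q[...,1])<26)&(np.abs(Q[...,0]-78)<28)&(hsv[...,2]>130)
    px=np.argwhere(m)[:,::-1].astype(np.float32)
    q=(onplane(c,cv2.convexHull(px),O+R[:,2]*105,R[:,2])-O)@R
    print(n,len(px),"top ring centre, r",cv2.minEnclosingCircle(q[:,:2].astype(np.float32)),"median",np.nanmedian(Q[m],0))
    # barrel silhouettes at heights 30..55
    g=cv2.cvtColor(c["image"],cv2.COLOR_BGR2GRAY)
    for z in(28,35,42,50,60,70,80):
        m=(np.abs(Q[...,2]-z)<4)&(np.abs(Q[...,1])<26)&(np.abs(Q[...,0]-85)<30)
        if m.sum()>5: print("  z",z,m.sum(),"y min/max/mean",np.percentile(Q[m][:,1],[3,97]),"x max",np.percentile(Q[m][:,0],97))
    m=(np.abs(Q[...,2]-18)<5)&(np.abs(Q[...,1])<40)&(Q[...,0]>50)&(Q[...,0]<125)
    print("  flange y",np.percentile(Q[m][:,1],[1,99]),"x",np.percentile(Q[m][:,0],[1,99]),m.sum(), np.nanmedian(Q[m][:,2]))
# top-camera slot centre in O frame at slot region
R0,o0=seat(np.radians(175.5),(590,-5));p=o0+R0@[0,.9,0];print("slot y in O frame (top)",((p-O)@R)[1])
```

```text
top 176 top ring centre, r ((86.87588500976562, -0.9498313069343567), 27.313453674316406) median [ 89.2   0.4 105.4]
  z 28 40 y min/max/mean [-18.1  20. ] x max 100.69366751344019
  z 35 30 y min/max/mean [-19.   17.1] x max 99.26096179938699
  z 42 40 y min/max/mean [-19.6  17.7] x max 98.91566855148841
  z 50 35 y min/max/mean [-18.1  14.7] x max 99.52261406779249
  z 60 39 y min/max/mean [-19.5  17.4] x max 98.67623571772499
  z 70 37 y min/max/mean [-18.4  16.3] x max 99.35055861150127
  z 80 50 y min/max/mean [-22.9  23.2] x max 99.16078726528723
  flange y [-28.9  30.9] x [ 57.8 110.4] 199 21.19021435494549
side 107 top ring centre, r ((78.88774108886719, -5.047231674194336), 49.977535247802734) median [ 88.4  -5.1 102.6]
  z 28 54 y min/max/mean [-19.1   6.5] x max 97.01404938964677
  z 35 63 y min/max/mean [-20.3   6.9] x max 97.99094924356771
  z 42 61 y min/max/mean [-20.7   9. ] x max 96.24481859072718
  z 50 58 y min/max/mean [-21.    6.9] x max 96.19381581637795
  z 60 54 y min/max/mean [-20.1   8.2] x max 96.63881698567808
  z 70 56 y min/max/mean [-20.5   8.3] x max 96.36026729187182
  z 80 55 y min/max/mean [-25.   23.3] x max 97.15967343054146
  flange y [-31.8  29.8] x [ 51.9 108.1] 152 21.121485051842484
slot y in O frame (top) 1.661540046549589
```

Run:
```python
from plan import *
from workcell import *
Y=1.5
print(movel(list(tcp(76,Y,6)),max_speed=60,guard=10))
s=read_state();print((np.array(s["eef_pos"])-O)@R-[0,0,H],s["ft_force"]@R)
g=movel(list(tcp(76,Y,-5)),max_speed=10,guard=5)
s=read_state();q=(np.array(s["eef_pos"])-O)@R-[0,0,H];print(g,q,s["ft_force"]@R,s["time"],s["finger_gap"])
```

```text
False
[76.02852283  1.72431932  5.58845476] [-0.57700925 -0.71518563 -2.12375532]
True [75.7893273   1.56322673  1.07808572] [0.53419546 0.75927218 7.49649635] 11.3333 38.08066769790864
```

Run:
```python
from plan import *
from workcell import *
Y=1.5;Z=3.4
def st(t):
    s=read_state();print(t,np.round((np.array(s["eef_pos"])-O)@R-[0,0,H],2),np.round(s["ft_force"]@R,1),round(s["time"],2),round(s["finger_gap"],1))
movel(list(tcp(76,Y,Z)),max_speed=15);st("lift")
g=movel(list(tcp(32,Y,Z)),max_speed=40,guard=10);st(g)
if not g:
    g=movel(list(tcp(12,Y,Z)),max_speed=40,guard=10);st(g)
ims=[]
for n,b in(("side",(240,120,340,220)),("top",(250,140,350,240))):
    c=camera(n);pickle.dump(c,open(n+"5.pkl","wb"));im=c["image"][b[1]:b[3],b[0]:b[2]]
    ims.append(np.clip((im.astype(float)-10)*1.3,0,255).astype(np.uint8))
cv2.imwrite("pics/ins5.png",cv2.resize(np.hstack(ims),None,fx=4,fy=4,interpolation=cv2.INTER_CUBIC))
```

```text
lift [75.99  1.47  3.28] [-1.6  0.6 -2.9] 11.69 38.7
False [32.15  1.49  3.52] [-2.3  0.7 -2.8] 12.94 38.9
False [12.02  1.36  3.3 ] [-0.8 -0.5 -2.8] 13.59 39.0
```

View pics/ins5.png

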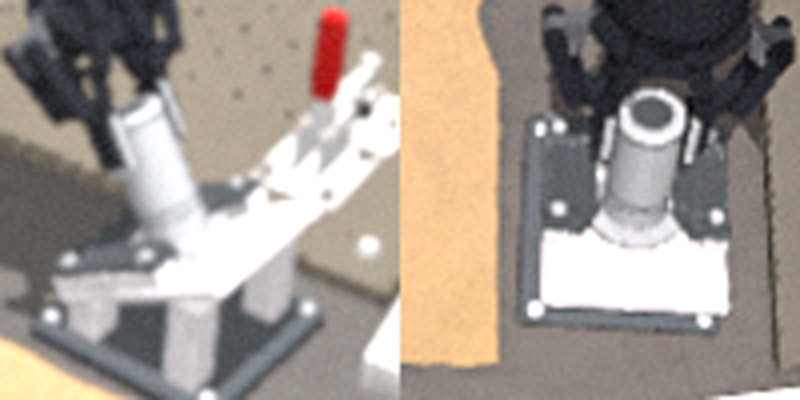

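The flange is now behind the plate and the barrel is centred in the slot. I'll continue down until it touches the bottom.

Run:
```python
from plan import *
from workcell import *
Y=1.5;Z=3.4
def st(t):
    s=read_state();print(t,np.round((np.array(s["eef_pos"])-O)@R-[0,0,H],2),np.round(s["ft_force"]@R,1),round(s["time"],2),round(s["finger_gap"],1))
g=movel(list(tcp(-12,Y,Z)),max_speed=20,guard=10);st(g)
q=(np.array(read_state()["eef_pos"])-O)@R-[0,0,H]
g2=movel(list(tcp(q[0],Y,-2)),max_speed=10,guard=6);st(g2)
ims=[]
for n,b in(("side",(240,120,340,220)),("top",(250,140,350,240))):
    c=camera(n);pickle.dump(c,open(n+"6.pkl","wb"));im=c["image"][b[1]:b[3],b[0]:b[2]]
    ims.append(np.clip((im.astype(float)-10)*1.3,0,255).astype(np.uint8))
cv2.imwrite("pics/ins6.png",cv2.resize(np.hstack(ims),None,fx=4,fy=4,interpolation=cv2.INTER_CUBIC))
```

```text
True [-5.22  1.57  2.87] [ 1.2  0.4 -0.6] 14.55 38.3
True [-4.95  1.6   2.14] [3.6 0.8 6.5] 14.78 38.6
```

View pics/ins6.png

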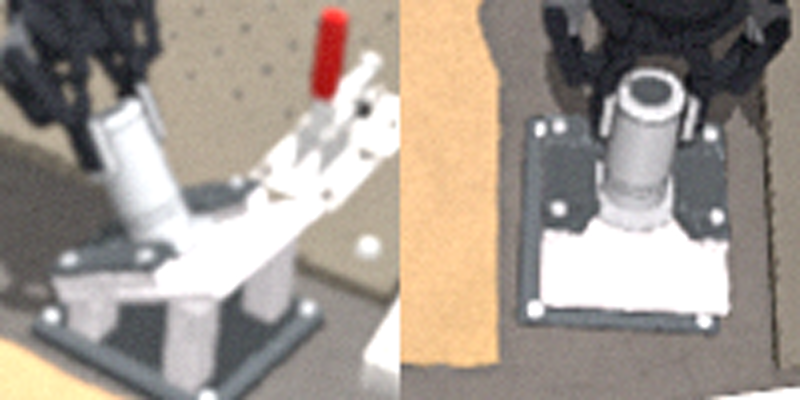

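```bash
cat > chk.py <<'E'
from plan import *
import sys
np.set_printoptions(suppress=True,precision=1,linewidth=180)
def chk(k,xc):
  for n in("top","side"):
    c=load(n+k);P=cloud(c);Q=(P-O)@R
    m=(Q[...,2]>25)&(Q[...,2]<100)&(np.abs(Q[...,1]-1.5)<24)&(np.abs(Q[...,0]-xc)<28)&(cv2.cvtColor(c["image"],cv2.COLOR_BGR2HSV)[...,2]>110)
    q=Q[m]
    # least-squares cylinder of r=20: axis x=a+b z, y=c+d z
    from scipy.optimize import least_squares
    f=lambda p:np.hypot(q[:,0]-p[0]-p[1]*(q[:,2]-60),q[:,1]-p[2]-p[3]*(q[:,2]-60))-20
    r=least_squares(f,[xc,0,1,0],loss="soft_l1",f_scale=1.5)
    print(n,k,m.sum(),"x@0 %.1f tiltx %.3f y@0 %.1f tilty %.3f"%(r.x[0]-60*r.x[1],r.x[1],r.x[2]-60*r.x[3],r.x[3]),"x,y@60",r.x[[0,2]])
if __name__=="__main__":
  for k,x in zip(sys.argv[1::2],sys.argv[2::2]): chk(k,float(x))
E
python3 chk.py 4 78 5 12 6 -5
```

```text
top 4 346 x@0 78.1 tiltx 0.005 y@0 0.4 tilty 0.002 x,y@60 [78.4  0.5]
side 4 504 x@0 75.5 tiltx 0.008 y@0 1.3 tilty -0.006 x,y@60 [75.9  0.9]
top 5 428 x@0 12.2 tiltx 0.002 y@0 2.8 tilty -0.019 x,y@60 [12.3  1.6]
side 5 470 x@0 10.0 tiltx -0.001 y@0 2.0 tilty 0.001 x,y@60 [9.9 2. ]
top 6 437 x@0 0.6 tiltx -0.063 y@0 2.0 tilty -0.006 x,y@60 [-3.2  1.6]
side 6 471 x@0 -2.8 tiltx -0.045 y@0 1.0 tilty 0.009 x,y@60 [-5.5  1.6]
```

The camera fit shows the foot stopped at the closed end while the grip pitched about 3°, which is seated contact. I'll release, retract and look again.

```bash
python3 - <<'E'
from plan import *
from workcell import *
open_gripper();wait(.3)
s=read_state();q=(np.array(s["eef_pos"])-O)@R-[0,0,H];print(q,s["finger_gap"],s["ft_force"]@R)
print(movel(list(tcp(q[0],q[1],95)),max_speed=100,guard=15))
wait(.3);s=read_state();print(s["time"],s["ft_force"])
ims=[]
for n,b in(("side",(240,120,340,220)),("top",(250,140,350,240))):
    c=camera(n);pickle.dump(c,open(n+"7.pkl","wb"));im=c["image"][b[1]:b[3],b[0]:b[2]]
    ims.append(np.clip((im.astype(float)-10)*1.3,0,255).astype(np.uint8))
cv2.imwrite("pics/rel7.png",cv2.resize(np.hstack(ims),None,fx=4,fy=4,interpolation=cv2.INTER_CUBIC))
E
python3 chk.py 7 0
```

```text
[-4.97921449  1.6789113   1.54641273] 85.81684610858763 [-0.08431789  0.51985576 -0.3882546 ]
False
17.0917 [ 0.47728718 -0.80383123  0.10366541]
top 7 401 x@0 -0.3 tiltx -0.010 y@0 1.8 tilty 0.004 x,y@60 [-0.9  2.1]
side 7 487 x@0 -2.3 tiltx -0.014 y@0 0.6 tilty 0.029 x,y@60 [-3.1  2.4]
```

View pics/rel7.png

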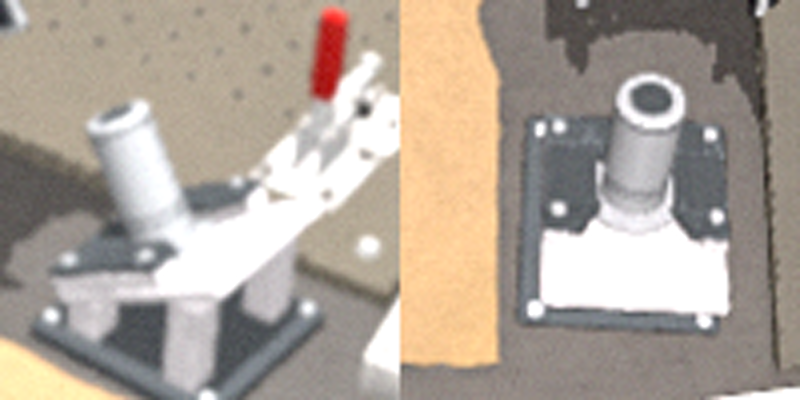

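Run:
```python
from plan import *
from workcell import *
for n in("top","side"):
    c=camera(n);pickle.dump(c,open(n+"8.pkl","wb"));P=cloud(c);v=cv2.cvtColor(c["image"],cv2.COLOR_BGR2HSV)[...,2]
    m=(np.hypot(P[...,0]-443,P[...,1]-325)<40)&(P[...,2]>78)&(v>150)
    px=np.argwhere(m)[:,::-1].astype(np.float32);q=onplane(c,cv2.convexHull(px),np.array([0,0,90.]),np.array([0,0,1.]))[:,:2]
    print(n,cv2.minEnclosingCircle(q.astype(np.float32)))
s=read_state();print(s["time"],s["ft_force"],s["qvel"].max() if hasattr(s["qvel"],"max") else max(s["qvel"]))
import chk;chk.chk("8",0)
finish_job()
```

```text
top ((443.7015380859375, 323.2782287597656), 19.555997848510742)
side ((441.9500732421875, 327.0860290527344), 20.26859474182129)
17.2917 [0.06779228 0.13386414 0.9861014 ] 0.00018520830041013285
top 8 401 x@0 -0.4 tiltx -0.008 y@0 1.6 tilty 0.010 x,y@60 [-0.9  2.2]
side 8 487 x@0 -3.7 tiltx 0.008 y@0 1.4 tilty 0.016 x,y@60 [-3.2  2.3]
the job is handed in; nothing more can be done
```

I put the flanged cartridge into the sloped stand, flange behind the slotted plate, slid it down to the closed end and let go. I then backed the gripper off and handed the job in at 17.3 s. No pass or fail was reported.

**Last checks that passed**
- The cartridge sits square to the plate, with a tilt of about 0.02 rad or less.
- From the top camera it is within about 2 mm of home along the slot. Across the slot it is within 1 mm of the slot centre.
- It did not move between two pictures, and the gripper is clear, with about 1 N on the force sensor.
- The plain sleeve has not moved: both cameras place it within 1 mm of where it was.
- I did not measure the housing or the clamp blocks again, but the arm felt no unexpected contact.

**What disagreed**
- **Slope direction:** the text says the slope rises to the robot's left. Both cameras showed it rising towards the robot, at 30° and a heading of about 175.5°, so I worked to that.
- **Camera offset:** the cameras differ by up to about 5 mm. The side camera puts the cartridge 2–3 mm lower along the slot than the top one. To reduce this, I compared cartridge and slot in the same top-camera picture and touched the ledge to set the height.
- **Fingertip height:** on the first grasp the fingertips looked higher than the reported TCP. I regrasped 12 mm deeper. Later pictures showed grey pads reaching down the barrel that I had missed.
- **Stopping point:** the bottom stop came about 5 mm past my planned home. The gripped barrel had pitched about 3° while its foot was already stopped, and it straightened on release.

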